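Clamp the handrail tube with a push-fit U-bolt

ROBOT

A 7-joint arm with a two-finger parallel gripper is mounted at the origin on the work surface. World frame = base frame: x ahead of the robot, y to its left, z up, the work surface at z = 0. Lengths are in mm, angles in rad, forces in N, time in s.
With the tool pointing down it reaches from about 400 to 875 mm from the base axis. Payload 4.4 kg.
Tool frame: the origin (TCP) lies at the very end of the fingers, on their centre line; the grasp point (between the pads) lies 19 mm behind it; z points along the fingers, x is the direction in which the jaws open and shut, and the axes are right-handed (so a half turn about z gives the same grasp; the last joint's range is limited). The gripper opens to 85 mm and grips with 20 to 120 N. Pads are 22 mm wide; open, the fingers measure 114 mm over their backs; the gripper's body (76 mm by 85 mm) begins 54 mm behind the grasp point. The pads swing forward as they close: fully open they stand 13 mm farther back than shut.
Start: joints at [-1.319, 0.628, 0.038, 1.517, -0.027, 0.996, -0.02], TCP at [203.086, 617.474, 199.513] pointing down, gripper open.
Joint ranges: [-3.06, 3.06], [-0.37, 2.12], [-1.25, 1.32], [0.18, 2.47], [-1.1, 4.24], [0.23, 1.98], [-2.94, 2.94]. Speed limits (rad/s): [2.57, 2.57, 3.14, 3.14, 3.14, 3.14, 3.14].

INTERFACE

Orientations are given as [roll, pitch, yaw] about the fixed x, y, z axes, in that order (R = Rz(yaw) Ry(pitch) Rx(roll)).
In Python, from cell import ctrl gives the robot as it stands.
- The arm moves only by the shell command python3 -m creep 'ROWS'. ROWS is text: rows parted by semicolons, each of 7 numbers parted by spaces: the shift along the tool's x, y, z in units of 40 mm (1.0 is 40 mm), then the turn, a rotation vector about the tool's x, y, z in degrees, then the closure, from 0 (fully open) to 1 (shut). In form: x y z rx ry rz grip; .... A call has 1 to 10 rows; each row is the pose to reach, as a shift and turn from the pose commanded when the call began, along the tool's axes at that moment; what a row does not reach only later rows make up. A row lasts 1/12 s, in which the tool goes at most 41.7 mm and 7.16 degrees, less where a joint would pass 70% of its speed; a pose out of reach is approached as far as the arm can. A call with a gripper value outside its range is refused whole. The fingers move at their own pace and stop on an object; the grip force is fixed at half the most. Time passes only in rows, so rows that repeat a pose let the fingers close. It gives the time, the measured TCP pose, the force and the opening at its end, in the units of the state.
- ctrl.read_state(): the state, without advancing time (a new reading comes with each control period).
- ctrl.get_image(name): name is "scene" or "top" or "wrist"; returns a dict with "img" (420x560x3 uint8, red, green, blue), "vfov" (degrees; the focal length in pixels is half the picture's height over the tangent of half this angle, whatever the lens; pixels are square), "cx", "cy" (the principal point, pixels), "T" (4x4, takes a point from camera to world coordinates); the wrist camera has in their place "tool_from_camera" (4x4, takes a point from camera to tool coordinates, whose origin is the TCP and whose axes are the tool frame's). Camera axes: x right, y up, looking along -z (the intrinsics and any distortion apply to the point x, -y, -z); pixel columns grow to the right and rows downward; lengths in mm; the calibration is good to about 2 mm. A picture is of the moment at which its call begins: read the wrist's pose just before it. There is no depth.
- ctrl.finish_job(): hands the job in, once; it reports no verdict.
Trained networks look in the newest picture that a camera, given by its name, has taken for a name from the list of things; names that differ only in an ending like _2 or _b are one class to them, and where a whole thing is asked for, a point or a joint stands for the part that bears it (a point fixed in the world has none). Each returns a list of dicts, best first, with "score" (0 to 1); they miss things now and then, are a little off and sometimes report something else, mostly with a low value. They report only what shows in the picture. A call takes as long as a camera call. They do not tell look-alikes from the thing itself.
- ctrl.boxes_of(camera, thing): "rect" ([left, top, right, bottom] in pixels, round what is visible of it).
- ctrl.cut_out(camera, thing): "pixels" (420x560 bool, what is visible of it) and "rect" ([left, top, right, bottom] in pixels, round what is visible of it).
The state is a dict: "clock": time; "qpos": joint angles; "qd": joint speeds; "tau": joint torques, N m; "eef_pos": TCP position; "tool_rot": TCP orientation; "force": force on the tool from outside, world axes, zero at the start; "torque": the same for the moment, N m; "width": finger opening in mm.
Only numpy, scipy, OpenCV 4.12 (cv2) and the standard library are available. Lean on these libraries where they do the work, as an engineer would, in place of code of your own. Each camera call takes 0.05 s, during which the arm holds its last target.

TASK

Take the U-bolt that fits the tube off the stock rack, pass its two legs down either side of the polished tube and through the two holes of the yellow bracket, and push it fully home, crown resting on the tube and standing upright. The bracket's holes must be found by feel or by eye, and the thin-walled tube marks easily: do not force the U-bolt against tube or bracket (push with 40 N at the very most), and leave the other things where they are.

Things in the scene. Friction and masses are not known exactly. Their poses are not given: they have to be found in the camera images.
- ubolt: The U-bolt to fit: plated 8 mm round rod, 46 mm wide inside, legs 54 mm apart centre to centre, 160 g, hung legs down on the rack's bar. Origin at the inner top of the crown (underside of the rod), crest 8 mm above it; z up, x across the legs (at x = +27 and -27 mm), y square to the U's plane. Leg ends 83 mm below the origin, tapered over 3 mm. The same either way round.
- big_ubolt: A larger U-bolt of 10 mm rod, 62 mm wide inside, for another tube; hangs on the same bar about 110 mm from the first, origin and axes likewise. To be left alone (not shifted more than 25 mm).
- rack: Green stock rack, fixed: a base 90 x 270 mm with a 16 mm steel bar along its y axis between two posts (at y = +120 and -120 mm, 122 mm high). Origin at the centre of its underside; the top of the bar is at z = 125 mm. The posts end below the bar's top.
- stand: Pipe stand, fixed: dark base plate 170 x 280 mm, two blue vee rests at y = +105 and -105 mm, and on them, fixed, a polished thin-walled steel tube, 42.4 mm outside diameter, along the stand's y axis at x = 0, from y = -165 mm to a 60 mm ball end at y = +157 mm (ball's top at z = 119 mm). A yellow bracket stands under the tube's middle. Origin at the centre of the underside, z up.
- plate_mid (a point): Point of the stand, axes as its. Here lies the top face (68 mm above the table) of the yellow bracket's plate, 100 (x) x 74 (y) x 10 mm, touching the tube. Its two round 9.6 mm holes, edges barely broken, are at x = +27 and -27 mm; along the tube (y) they stand anywhere from 16 mm one way to 16 mm the other of this point, not measured: feel or look. It slides in y only if pushed with over 14 N.
- under_plate (a point): Point of the stand 18 mm below the plate's top, axes as the stand's: the height of the two spring-steel retainers beside the holes that grip the pushed-in legs. Sliding the U-bolt on from there, the last 25 mm, takes about 8 to 15 N of push; it stays where it is left, also if it leans, so keep it upright on the way, and its own weight does not seat it.
- pipe_top (a point): Point on the top of the tube above the stand's middle, 110.4 mm above the stand's underside; axes as the stand's. When home the U-bolt's origin is at this height, its leg ends 41 mm below the bracket plate's top. Held only by its crown, the U-bolt tips a little in the grip when its leg ends are dragged over the plate: they trail by about 4 mm.
- hammer: Hammer lying on the table; bystander.
- spanner: Spanner lying on the table; bystander.
- spray: Grey spray can, 64 mm wide and 190 mm high; bystander.
- discs: Stack of cutting discs, 115 mm wide, 15 mm high; bystander.
- magnet: Red square welding magnet, 90 mm; bystander.
Mind the look-alikes: they are no part of the job. What is shaped like the ubolt but blue or red is not meant.

How it is judged (in metres and radians):
On the way, in this order (a step that is already met when the one before it is completed fails the run):
1. both legs are started in the bracket's two holes, astride the tube (z of ubolt in the frame of stand between 0.1 and 0.147 m and x of ubolt in the frame of stand between -0.006 and 0.006 m and y of ubolt in the frame of stand between -0.02 and 0.02 m and angle between ubolt's own z axis and vertical below 0.2 rad and angle between the y axis of ubolt and the y axis of stand, either way round below 0.2 rad), for 0.05 s.
2. the U-bolt is pushed home, its crown down on the tube (z of ubolt in the frame of stand between 0.1 and 0.1129 m and horizontal distance between ubolt and pipe_top below 0.02 m and angle between ubolt's own z axis and vertical below 0.1 rad), for 0.2 s.
At the end, for the whole second after the job is handed in: The U-bolt sits astride the tube with both legs through the bracket's holes, its crown within 2.5 mm of the tube's top, upright and square to the tube within about 5 degrees, at rest and let go (z of ubolt in the frame of stand between 0.1 and 0.1129 m and x of ubolt in the frame of stand between -0.005 and 0.005 m and y of ubolt in the frame of stand between -0.02 and 0.02 m and angle between ubolt's own z axis and vertical below 0.09 rad and angle between the y axis of ubolt and the y axis of stand, either way round below 0.1 rad and linear speed of ubolt below 0.01 m/s); the robot touches nothing.
It fails at once if the U-bolt was forced: its contacts with tube, bracket and retainers passed 65 N in all (pushing it with 40 N gives about that, as the retainers squeeze the legs too) (contact force between ubolt and stand above 65 N).
It fails at once if the gripper itself pressed on the tube or its stand with more than 40 N (contact force between the arm and stand above 40 N).
It fails at once if one of the other things was shifted by more than 25 mm (distance of any of big_ubolt, hammer, spanner, spray, discs, magnet from where it was at the start of the episode above 0.025 m).
It also fails if it takes over 61 s, if anything falls off the work surface, if the arm or the gripper's body presses on something with over 40 N, if the wrist force passes 120 N, or if a joint passes its speed limit or range.

## Working session

There is one attempt and no reset: what is moved stays moved. The work goes in short steps, Python scripts to look and compute and a shell command to move; the robot and the scene stay as the last step left them, time stands still between calls to the robot, and variables do not carry over. Pictures are saved under pics/ and viewed, and the job is handed in when it is done.

```bash
ls; mkdir -p pics; cat > h.py <<'E'
import numpy as np, cv2
from cell import ctrl
from scipy.spatial.transform import Rotation as R
def Ttool(s=None):
    s=s or ctrl.read_state()
    T=np.eye(4);T[:3,:3]=R.from_euler('xyz',s['tool_rot']).as_matrix();T[:3,3]=s['eef_pos'];return T
def cam(name):
    T0=Ttool(); d=ctrl.get_image(name)
    d['Tw']=d['T'] if 'T' in d else T0@d['tool_from_camera']
    return d
def K(d):
    f=d['img'].shape[0]/2/np.tan(np.radians(d['vfov'])/2); return f,d['cx'],d['cy']
def ray(d,u,v):
    f,cx,cy=K(d); T=np.array(d['Tw']); r=T[:3,:3]@np.array([(u-cx)/f,-(v-cy)/f,-1.]); return T[:3,3],r
def onz(d,u,v,z):
    o,r=ray(d,u,v); return o+r*(z-o[2])/r[2]
def proj(d,p):
    f,cx,cy=K(d); T=np.array(d['Tw']); c=T[:3,:3].T@(np.array(p)-T[:3,3]); return cx+f*c[0]/-c[2], cy+f*c[1]/c[2]
def save(d,n): cv2.imwrite('pics/'+n+'.png',d['img'][:,:,::-1])
E
python3 - <<'E'
from h import *
for n in ['scene','top','wrist']:
    d=cam(n); save(d,n+'0'); print(n,{k:v for k,v in d.items() if k not in('img',)})
print(ctrl.read_state())
E
```

```text
pics
scene {'vfov': 54.18129457248965, 'cx': 287.88924174498464, 'cy': 201.52996832108258, 'T': array([[-8.90372018e-01, -3.56875571e-01,  2.82626070e-01,
         8.83526376e+02],
       [ 4.54953900e-01, -7.19330186e-01,  5.24958124e-01,
         5.50715161e+02],
       [ 1.59567330e-02,  5.95989858e-01,  8.02833403e-01,
         9.52214834e+02],
       [ 0.00000000e+00,  0.00000000e+00,  0.00000000e+00,
         1.00000000e+00]]), 'Tw': array([[-8.90372018e-01, -3.56875571e-01,  2.82626070e-01,
         8.83526376e+02],
       [ 4.54953900e-01, -7.19330186e-01,  5.24958124e-01,
         5.50715161e+02],
       [ 1.59567330e-02,  5.95989858e-01,  8.02833403e-01,
         9.52214834e+02],
       [ 0.00000000e+00,  0.00000000e+00,  0.00000000e+00,
         1.00000000e+00]])}
top {'vfov': 57.90030483976926, 'cx': 272.7027713636421, 'cy': 209.57601395807959, 'T': array([[-9.42992951e-03,  9.90247762e-01, -1.38998011e-01,
         3.88076857e+02],
       [-9.99783029e-01, -1.19186639e-02, -1.70833149e-02,
        -2.59418768e+01],
       [-1.85733849e-02,  1.38806759e-01,  9.90145299e-0
[... 1247 characters left out ...]
0000e+00]])}
{'clock': 0.15, 'qpos': array([-1.31876462,  0.62916222,  0.0384553 ,  1.51812735, -0.02699673,
        0.99631096, -0.01998579]), 'qd': array([-2.22695068e-03, -3.41890581e-03,  1.10760559e-03, -5.16978542e-03,
       -4.71777790e-04,  1.51828663e-03, -7.49661002e-06]), 'tau': array([ 1.27121952e-03, -5.63799119e+01,  1.22817043e+00, -1.93654025e+01,
        1.13437281e-02,  7.38078001e-03,  1.33911468e-05]), 'eef_pos': array([202.9405101 , 616.9562283 , 198.78550295]), 'tool_rot': array([3.14157713e+00, 1.48973314e-03, 1.25297526e+00]), 'force': array([ 0.20803467,  0.41197085, -0.02039034]), 'torque': array([ 0.04764483, -0.02322415, -0.01214306]), 'width': 85.46085880429735}
```

View pics/scene0.png

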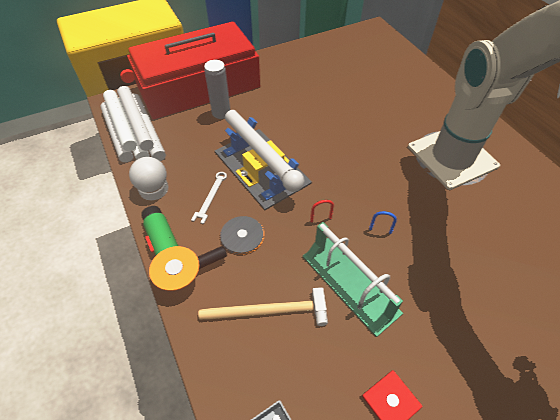

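View pics/top0.png

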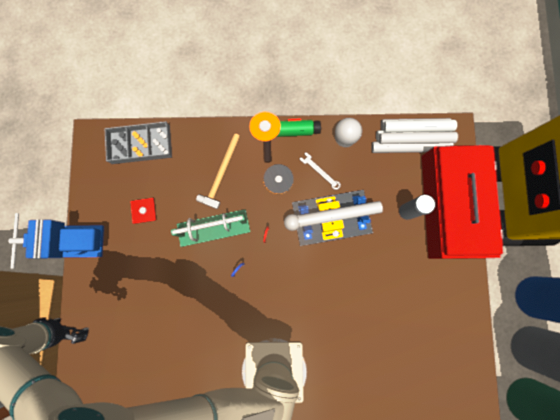

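View pics/wrist0.png

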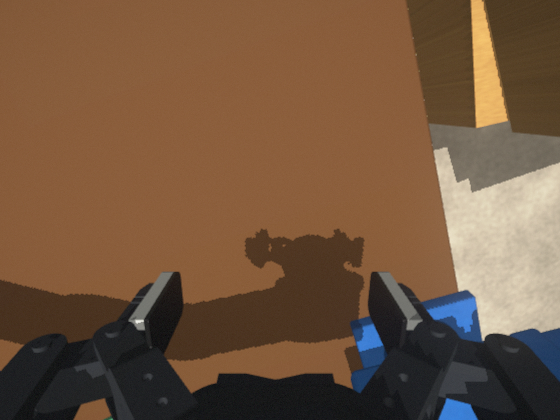

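```bash
python3 - <<'E'
from h import *
a=cv2.imread('pics/top0.png'); 
c=np.vstack([cv2.resize(a[195:255,165:260],None,fx=6,fy=6,interpolation=2)[:300,:], ]); 
cv2.imwrite('pics/t_r.png',cv2.resize(a[200:252,165:260],None,fx=8,fy=8,interpolation=2))
cv2.imwrite('pics/t_s.png',cv2.resize(a[180:255,275:390],None,fx=6.5,fy=6.5,interpolation=2))
b=cv2.imread('pics/scene0.png')
cv2.imwrite('pics/s_r.png',cv2.resize(b[215:335,295:410],None,fx=5,fy=5,interpolation=2))
cv2.imwrite('pics/s_s.png',cv2.resize(b[100:210,210:320],None,fx=5.4,fy=5.4,interpolation=2))
for n in ['ubolt','big_ubolt','rack','stand']:
    for cm in ['top','scene']:
        print(n,cm,[(x['rect'],round(x['score'],2)) for x in ctrl.boxes_of(cm,n)])
E
```

```text
ubolt top []
ubolt scene [([325.6, 240.1, 346.3, 265.8], 0.62), ([371.6, 210.1, 395.9, 230.3], 0.55), ([311.7, 202.0, 335.5, 222.1], 0.47)]
big_ubolt top [([183.3, 218.3, 195.6, 240.7], 0.66)]
big_ubolt scene [([356.8, 274.8, 391.4, 309.9], 0.72)]
rack top []
rack scene [([302.0, 223.3, 403.4, 336.6], 0.73)]
stand top [([284.1, 188.2, 379.7, 245.9], 0.98)]
stand scene [([214.7, 109.0, 308.1, 209.8], 0.66)]
```

View pics/t_r.png

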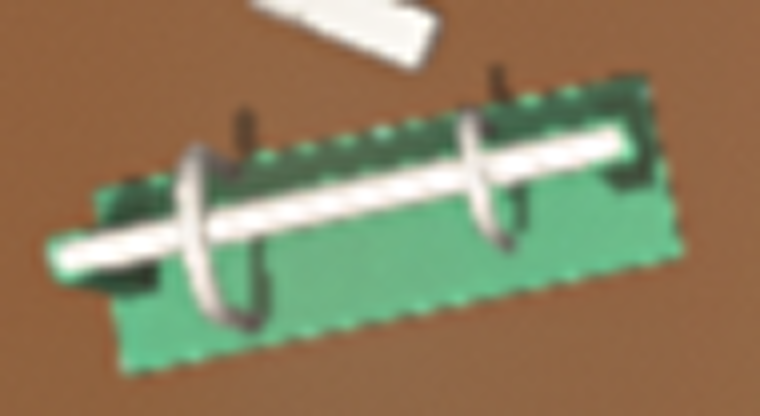

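View pics/t_s.png

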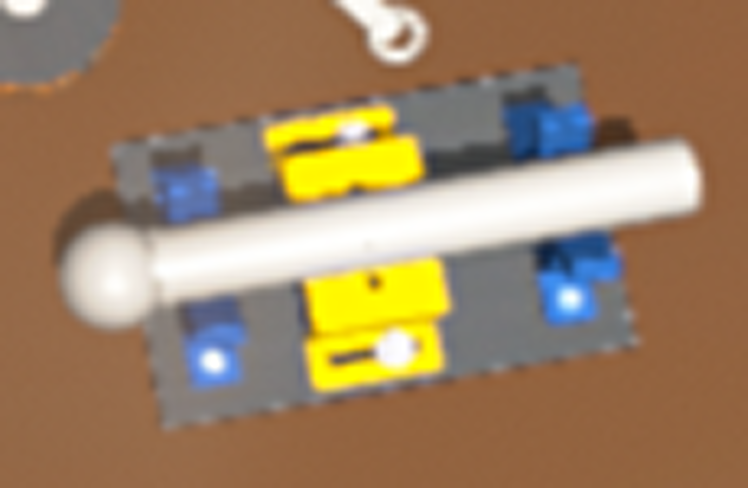

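View pics/s_r.png

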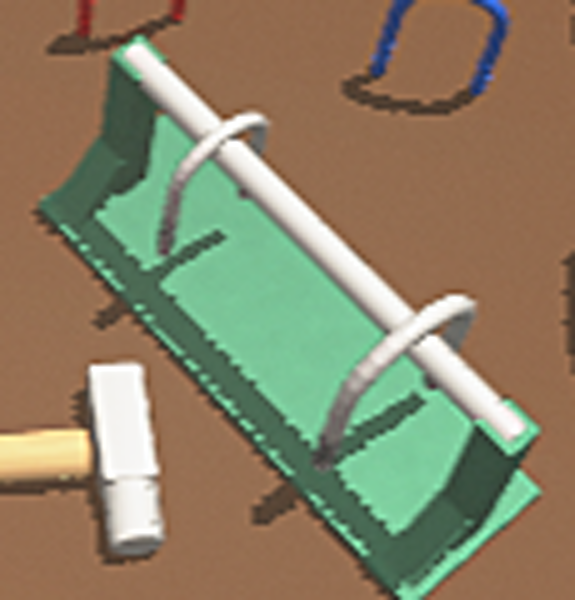

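View pics/s_s.png

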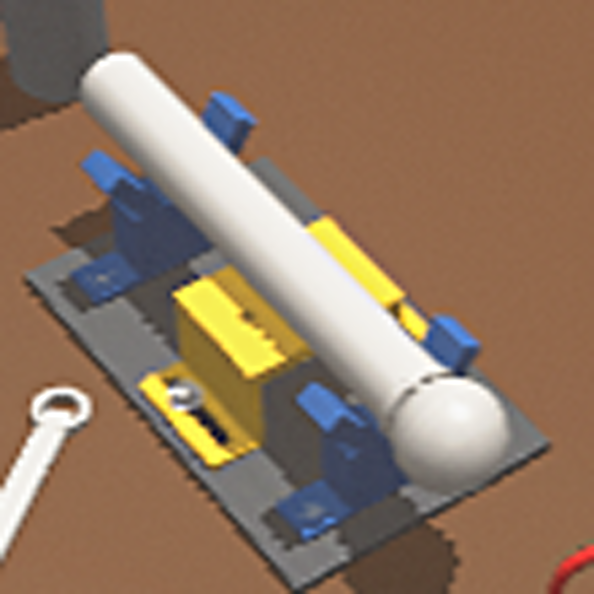

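```bash
cat > m.py <<'E'
from h import *
import scipy.optimize as so
dt=cam('top'); ds=cam('scene')
t=lambda u,v:(u/8+165-.5+.06,v/8+200-.44)
ts=lambda u,v:(u/6.5+275-.42,v/6.5+180-.42)
sr=lambda u,v:(u/5+295-.4,v/5+215-.4)
ss=lambda u,v:(u/5.4+210-.4,v/5.4+100-.4)
def tri(a,b):
    o1,r1=ray(dt,*a);o2,r2=ray(ds,*b)
    r1/=np.linalg.norm(r1);r2/=np.linalg.norm(r2)
    A=np.stack([r1,-r2],1);x=np.linalg.lstsq(A,o2-o1,rcond=None)[0]
    p,q=o1+x[0]*r1,o2+x[1]*r2
    return (p+q)/2,np.linalg.norm(p-q)
E
python3 - <<'E'
from m import *
np.set_printoptions(precision=1,suppress=True)
for n,p in {'barL':(50,258),'barR':(628,138),'bigx':(192,222),'ux':(477,170)}.items():
    print(n,onz(dt,*t(*p),117),onz(dt,*t(*p),129))
for n,p in {'bR':(135,55),'bL':(512,425)}.items(): print('sc',n,onz(ds,*sr(*p),120))
print('ux sc',onz(ds,*sr(228,138),129))
print('tri ubolt crest',tri(t(477,165),sr(228,133)))
# base corners stand (z~?)
for p in [(115,150),(575,68),(635,343),(165,425)]: print('corner',onz(dt,*ts(*p),6))
for p in [(28,275),(295,592),(548,442)]: print('sc corner',onz(ds,*ss(*p),6))
print('ball',onz(dt,*ts(112,275),89),'tube end',onz(dt,*ts(690,175),89))
print('ball s',onz(ds,*ss(453,432),89),'end s', onz(ds,*ss(110,80),89))
print('hole',onz(dt,*ts(375,281),68),onz(dt,*ts(352,187),68))
for p in [(285,200),(420,138),(425,185),(300,265),(440,258),(450,310),(310,335)]: print('plate',onz(dt,*ts(*p),68))
# rack corners
for p in [(95,192),(640,78),(683,255),(122,375)]: print('rackc',onz(dt,*t(*p),5))
E
```

```text
barL [500.  357.4 117. ] [499. 354. 129.]
barR [550.3 102.1 117. ] [548.9 101.  129. ]
bigx [515.2 294.9 117. ] [514.1 292.  129. ]
ux [536.9 168.9 117. ] [535.5 167.2 129. ]
sc bR [550.4 107.6 120. ]
sc bL [499.7 345.3 120. ]
ux sc [538.2 171.8 129. ]
tri ubolt crest (array([537. , 168.1, 127.6]), np.float64(2.299574776928276))
corner [616.4 -76.5   6. ]
corner [ 662.2 -349.3    6. ]
corner [ 498.9 -377.2    6. ]
corner [ 454.1 -102.9    6. ]
sc corner [ 665.7 -348.6    6. ]
sc corner [622.7 -73.6   6. ]
sc corner [ 454.5 -103.7    6. ]
ball [533.3 -70.8  89. ] tube end [ 585.3 -391.6   89. ]
ball s [532.1 -73.3  89. ] end s [ 587.5 -392.8   89. ]
hole [ 530.5 -218.7   68. ] [ 583.9 -207.4   68. ]
plate [ 576.9 -169.6   68. ]
plate [ 611.3 -246.6   68. ]
plate [ 584.5 -248.5   68. ]
plate [ 540. -177.   68.]
plate [ 543.  -255.4   68. ]
plate [ 513.7 -260.    68. ]
plate [ 500.6 -181.5   68. ]
rackc [540.9 368.9   5. ]
rackc [593.  107.1   5. ]
rackc [507.5  86.6   5. ]
rackc [453.3 353.7   5. ]
```

```bash
cat > g.py <<'E'
# usage: g.py x y z yaw : delta from the present pose to TCP target pointing straight down
from h import *
import sys
def go(x,y,z,yaw):
    T=Ttool(); G=np.eye(4); G[:3,:3]=R.from_euler('xyz',[np.pi,0,yaw]).as_matrix(); G[:3,3]=[x,y,z]
    D=np.linalg.inv(T)@G
    rv=np.degrees(R.from_matrix(D[:3,:3]).as_rotvec())
    print('shift',np.round(D[:3,3]/40,3),'rot',np.round(rv,2))
if __name__=='__main__': go(*map(float,sys.argv[1:5]))
E
python3 g.py 537 168 240 0.196
```

```text
shift [-8.066 11.441 -1.012] rot [-0.   -0.   60.56]
```

```bash
python3 -m creep '-0.55 0.8 -1 0 0 6 0;-1.1 1.55 -1 0 0 12 0;-1.6 2.3 -1 0 0 18 0;-2.2 3.1 -1 0 0 24 0;-2.75 3.9 -1 0 0 30 0;-3.3 4.7 -1 0 0 36 0;-3.85 5.5 -1 0 0 42 0;-4.4 6.3 -1 0 0 48 0;-5 7.1 -1 0 0 54 0;-5.5 7.8 -1 0 0 60.5 0'; python3 g.py 537 168 240 0.196
```

```text
clock: 1.48
eef_pos: [432.1, 308.4, 239.9]
tool_rot: [3.141, -0.001, 0.191]
force: [-0.2, 0.3, -0.7]
width: 85.3
shift [1.91  3.943 0.   ] rot [ 0.01 -0.04 -0.31]
```

```bash
python3 -m creep '0.4 0.8 0 0 0 0 0;0.8 1.6 0 0 0 0 0;1.2 2.4 0 0 0 0 0;1.6 3.2 0 0 0 0 0;1.9 3.94 0 0 0 0 0;1.9 3.94 0 0 0 0 0;1.9 3.94 0 0 0 0 0'; python3 - <<'E'
from h import *
d=cam('wrist');save(d,'w1');print(ctrl.read_state()['eef_pos'])
E
```

```text
clock: 2.07
eef_pos: [537.1, 168.9, 239.6]
tool_rot: [3.141, -0.0, 0.192]
force: [-0.6, 0.9, -0.1]
width: 85.2
[536.04520104 171.11874387 239.42045165]
```

View pics/w1.png

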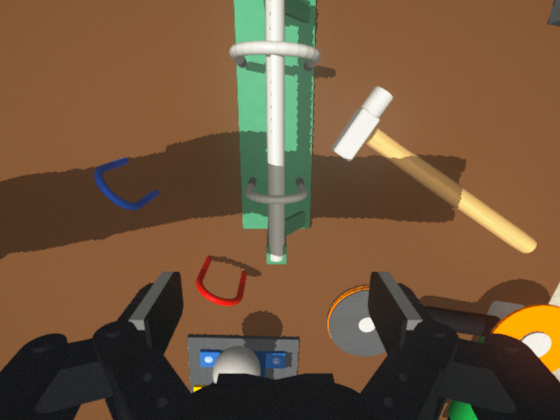

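```bash
python3 - <<'E'
from h import *
import json
np.set_printoptions(precision=1,suppress=True)
d=cam('wrist');save(d,'w2');print(Ttool()[:3,3],d['Tw'][:3,3])
a=cv2.imread('pics/w2.png')
cv2.imwrite('pics/w2z.png',cv2.resize(a[160:270,220:340],None,fx=6,fy=5.4,interpolation=2))
E
```

```text
[535.5 172.4 239.4] [521.1 246.4 413.4]
```

View pics/w2z.png

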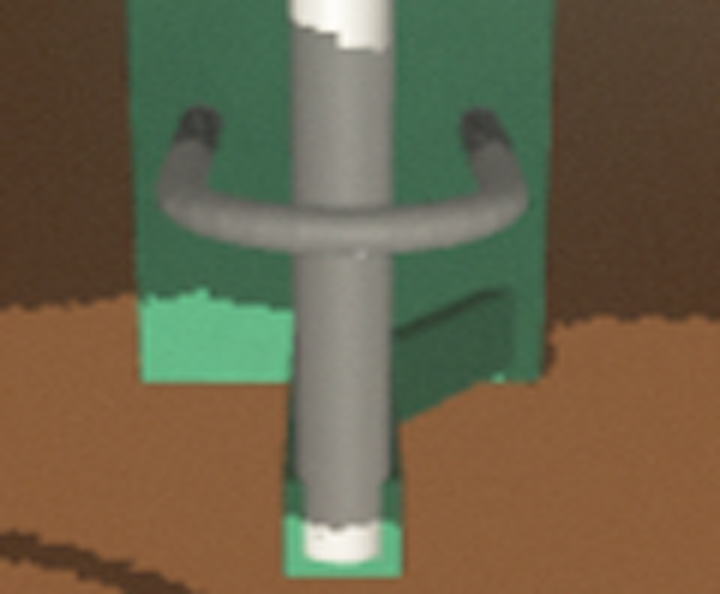

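```bash
python3 - <<'E'
from h import *
np.set_printoptions(precision=1,suppress=True)
s=ctrl.read_state();print(s['eef_pos'],s['tool_rot'],s['qd'])
d=cam('wrist')
p=lambda u,v:(u/6+220-.42,v/5.4+160-.41)
c=onz(d,*p(342,232),131);print('crown',c)
L=onz(d,*p(200,122),42);Rr=onz(d,*p(478,128),42)
print(L,Rr,(L+Rr)/2,np.arctan2(*(Rr-L)[[1,0]]),np.linalg.norm(L-Rr))
a=onz(d,*p(342,20),125);b=onz(d,*p(342,545),125);print(a,b,np.arctan2(-(a-b)[0],(a-b)[1]))
T=np.linalg.inv(Ttool())
for q in (c,(L+Rr)/2): print('tool',T@np.append(q,1))
E
```

```text
[535.5 172.4 239.4] [-3.1  0.   0.2] [-0. -0. -0.  0.  0. -0.  0.]
crown [537.5 168.3 131. ]
[510.8 162.2  42. ] [564.4 171.6  42. ] [537.6 166.9  42. ] 0.17393046334021559 54.45158736480765
[530.7 202.4 125. ] [549.7 108.3 125. ] 0.19962985544962167
tool [  1.4   5.2 108.3   1. ]
tool [  1.2   6.6 197.3   1. ]
```

```bash
python3 g.py 537.5 168 85 0.187
```

```text
shift [0.033 0.136 3.859] rot [-0.06  0.04  0.7 ]
```

```bash
python3 -m creep '0.03 0.13 0.8 0 0 0.7 0;0.03 0.13 1.5 0 0 0.7 0;0.03 0.13 2 0 0 0.7 0;0.03 0.13 2 0 0 0.7 0;0.03 0.13 2 0 0 0.7 0;0.03 0.13 2 0 0 0.7 0'; python3 - <<'E'
from h import *
d=cam('wrist');save(d,'w3');print(ctrl.read_state()['eef_pos'])
E
python3 g.py 537.5 168 82 0.187
```

```text
clock: 2.72
eef_pos: [538.9, 167.7, 160.7]
tool_rot: [-3.141, -0.002, 0.186]
force: [0.1, -1.1, -0.0]
width: 85.4
[539.2931378  167.44608178 161.06455471]
shift [-0.047 -0.021  1.977] rot [-0.03 -0.16 -0.06]
```

View pics/w3.png

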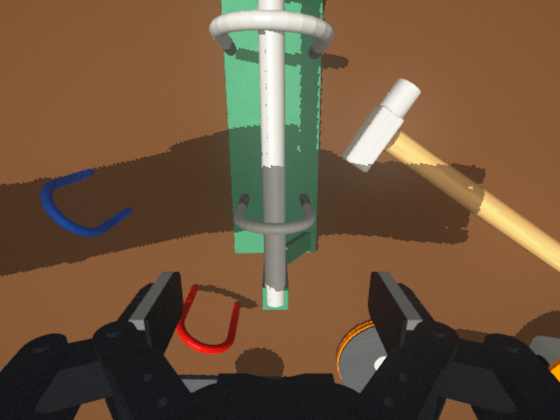

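```bash
python3 - <<'E'
from h import *
np.set_printoptions(precision=1,suppress=True)
d=cam('wrist');T=np.linalg.inv(Ttool())
print(T@np.append(onz(d,274.5,228.5,131),1), (T@np.append(onz(d,245,201,42),1)),(T@np.append(onz(d,306,202,42),1)))
for z in(-13,0): print(z,[proj(d,(Ttool()@[x,0,z,1])[:3]) for x in(-43,43)])
E
```

```text
[-0.5  0.  30.1  1. ] [-28.5   5.9 119.    1. ] [ 29.1   6.9 119.2   1. ]
-13 [(np.float64(196.7511404406127), np.float64(256.2679780078508)), (np.float64(353.6858250639597), np.float64(256.3622195988539))]
0 [(np.float64(201.88407330597067), np.float64(246.60685266373886)), (np.float64(348.54609909029847), np.float64(246.69534767714705))]
```

```bash
python3 -m creep '-0.04 0 0.7 0 0 0 0;-0.04 0 1.2 0 0 0 0;-0.04 0 1.6 0 0 0 0;-0.04 0 1.97 0 0 0 0;-0.04 0 1.97 0 0 0 0;-0.04 0 1.97 0 0 0 0'; python3 - <<'E'
from h import *
d=cam('wrist');save(d,'w4');print(ctrl.read_state()['eef_pos'])
d=cam('scene'); cv2.imwrite('pics/s4.png',cv2.resize(d['img'][120:340,260:450,::-1],None,fx=3.6,fy=2.7*4/3*.75,interpolation=2))
E
```

```text
clock: 3.32
eef_pos: [537.1, 166.4, 81.3]
tool_rot: [-3.141, -0.0, 0.185]
force: [0.6, -0.6, 0.5]
width: 85.2
[537.68121593 166.47925718  81.92539458]
```

View pics/w4.png

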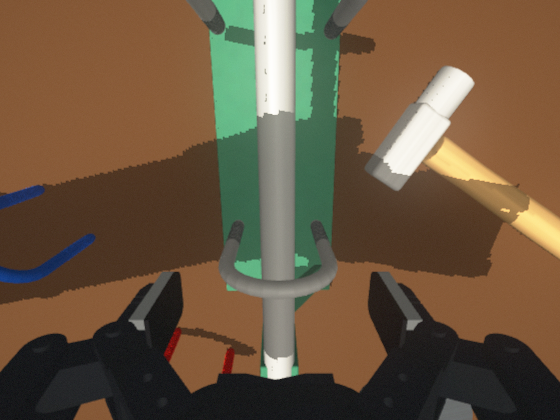

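View pics/s4.png

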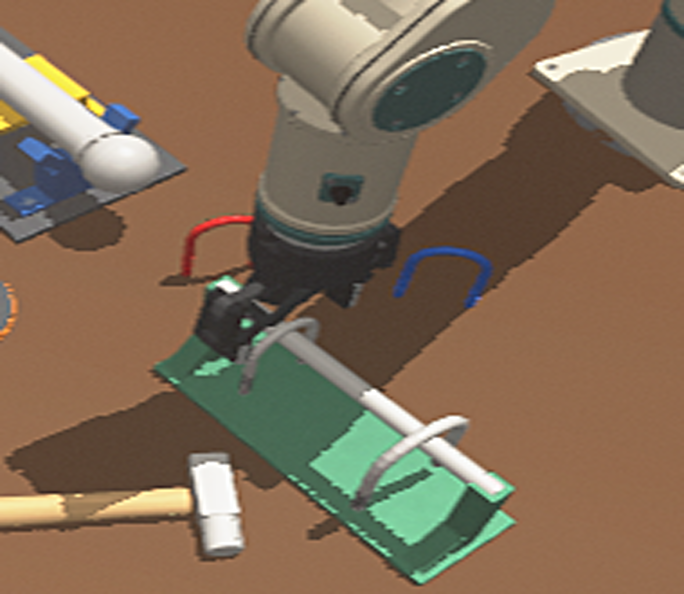

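```bash
python3 - <<'E'
from h import *
d=cam('scene');w=cam('wrist');T=Ttool()
for z in(-45,-30,-13,0):
  for x in (43,57):
    for y in (-11,11):
      p=(T@[x,y,z,1])[:3]; u,v=proj(d,p); print(z,x,y,'scene crop',round((u-260)*3.6),round((v-120)*2.7),'wrist',np.round(proj(w,p)))
cv2.imwrite('pics/s5.png',cv2.resize(d['img'][210:280,300:380,::-1],None,fx=8,fy=8,interpolation=2))
E
```

```text
-45 43 -11 scene crop 246 361 wrist [372. 264.]
-45 43 11 scene crop 224 343 wrist [368. 307.]
-45 57 -11 scene crop 229 370 wrist [403. 264.]
-45 57 11 scene crop 207 352 wrist [398. 307.]
-30 43 -11 scene crop 244 370 wrist [363. 250.]
-30 43 11 scene crop 222 352 wrist [359. 290.]
-30 57 -11 scene crop 227 379 wrist [392. 250.]
-30 57 11 scene crop 205 361 wrist [387. 290.]
-13 43 -11 scene crop 241 379 wrist [355. 237.]
-13 43 11 scene crop 219 362 wrist [352. 274.]
-13 57 -11 scene crop 225 388 wrist [381. 237.]
-13 57 11 scene crop 203 370 wrist [377. 274.]
0 43 -11 scene crop 239 387 wrist [350. 229.]
0 43 11 scene crop 218 369 wrist [347. 263.]
0 57 -11 scene crop 223 395 wrist [374. 229.]
0 57 11 scene crop 202 377 wrist [370. 263.]
```

View pics/s5.png

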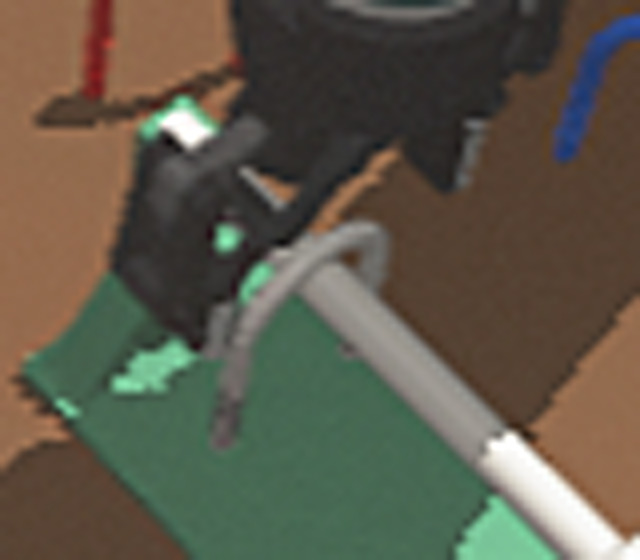

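```bash
python3 - <<'E'
from h import *
d=cam('scene')
c=np.array([537.5,168,0]);ex=np.array([np.cos(.186),np.sin(.186),0])
for off in (27,-27):
  for z in (42,102): 
    u,v=proj(d,c+ex*off+[0,0,z]); print(off,z,'img',u,v,'crop8',(u-300)*8,(v-210)*8)
u,v=proj(d,c+[0,0,129]);print((u-300)*8,(v-210)*8)
T=Ttool()
for x in(43,57):
 for y in (-11,11):
  for z in(-50,-40,-30,-20):
   u,v=proj(d,(T@[x,y,z,1])[:3]);print(x,y,z,round((u-300)*8),round((v-210)*8))
E
```

```text
27 42 img 327.39800996992284 264.66280690218105 crop8 219.1840797593827 437.30245521744837
27 102 img 329.7623755890022 252.67763030881386 crop8 238.09900471201763 341.4210424705109
-27 42 img 343.4944755869765 253.11760303962276 crop8 347.9558046958118 344.9408243169821
-27 102 img 346.5926569428055 240.81616700386738 crop8 372.7412555424439 246.52933603093902
316.6923200286483 246.57097759539215
43 -11 -50 229 342
43 -11 -40 225 359
43 -11 -30 222 376
43 -11 -20 219 393
43 11 -50 179 288
43 11 -40 176 306
43 11 -30 173 323
43 11 -20 170 340
57 -11 -50 191 368
57 -11 -40 188 385
57 -11 -30 185 402
57 -11 -20 182 418
57 11 -50 141 314
57 11 -40 139 331
57 11 -30 136 348
57 11 -20 134 365
```

```bash
python3 -m creep '0 0.03 0 0 0 0 0.2;0 0.03 0 0 0 0 0.2;0 0.03 0 0 0 0 0.2;0 0.03 0 0 0 0 0.2'; python3 - <<'E'
from h import *
d=cam('wrist');save(d,'w6');print(ctrl.read_state()['eef_pos'])
d=cam('scene');
cv2.imwrite('pics/s6.png',cv2.resize(d['img'][210:280,300:380,::-1],None,fx=8,fy=8,interpolation=2))
E
```

```text
clock: 3.9
eef_pos: [537.0, 165.0, 80.8]
tool_rot: [-3.142, -0.0, 0.185]
force: [0.4, -0.2, 0.2]
width: 68.4
[536.93397077 165.00793969  80.75264362]
```

View pics/w6.png

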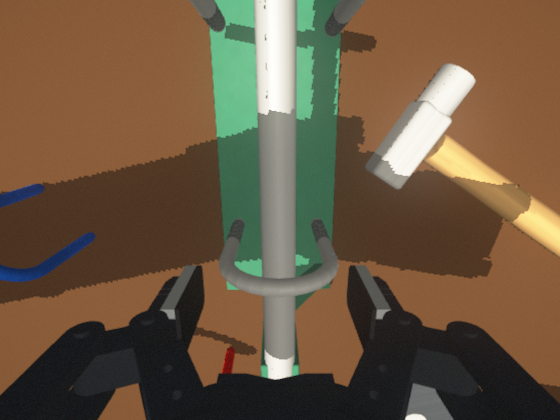

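View pics/s6.png

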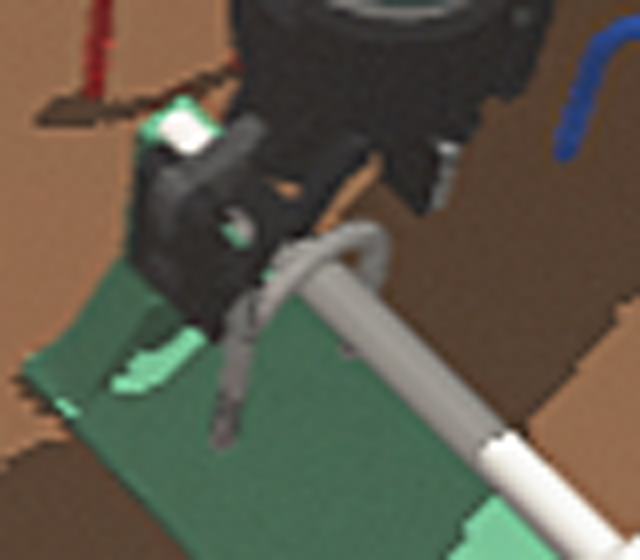

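```bash
python3 - <<'E'
from h import *
d=cam('scene');w=cam('wrist');T=Ttool()
def tri(a,b):
    o1,r1=ray(w,*a);o2,r2=ray(d,*b)
    A=np.stack([r1,-r2],1);x=np.linalg.lstsq(A,o2-o1,rcond=None)[0]
    p,q=o1+x[0]*r1,o2+x[1]*r2
    return np.round(np.linalg.inv(T)@np.append((p+q)/2,1),1),np.linalg.norm(p-q)
print(tri((203,267),(300+430/8,210+205/8)))
print(tri((347,267),(300+230/8,210+310/8)))
print(tri((347,267),(300+210/8,210+340/8)))
E
```

```text
(array([-28.7, -17.1, -59.7,   1. ]), np.float64(0.9313046191197477))
(array([ 32.8,  -3.9, -40.2,   1. ]), np.float64(6.412742568575045))
(array([ 36.6,   0.4, -25.8,   1. ]), np.float64(0.7507454027294768))
```

```bash
python3 -m creep '0 -0.08 0 0 0 0 0.2;0 -0.08 0 0 0 0 0.25;0 -0.08 0 0 0 0 0.3;0 -0.08 0 0 0 0 0.35;0 -0.08 0 0 0 0 0.35;0 -0.08 0 0 0 0 0.35'; python3 - <<'E'
from h import *
d=cam('wrist');save(d,'w7');s=ctrl.read_state();print(s['eef_pos'],s['width'],s['force'])
d=cam('scene');
cv2.imwrite('pics/s7.png',cv2.resize(d['img'][210:280,300:380,::-1],None,fx=8,fy=8,interpolation=2))
E
```

```text
clock: 4.6
eef_pos: [536.4, 168.0, 80.7]
tool_rot: [3.142, -0.0, 0.185]
force: [0.5, 0.1, 0.1]
width: 55.5
[536.31596209 168.00186502  80.69351805] 55.59414335878864 [ 0.25587862 -0.08458914 -0.12994816]
```

View pics/w7.png

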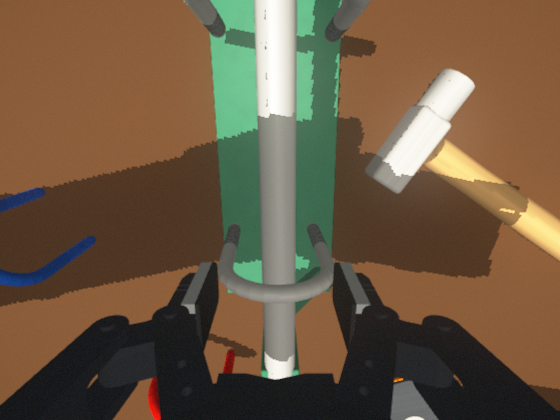

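View pics/s7.png

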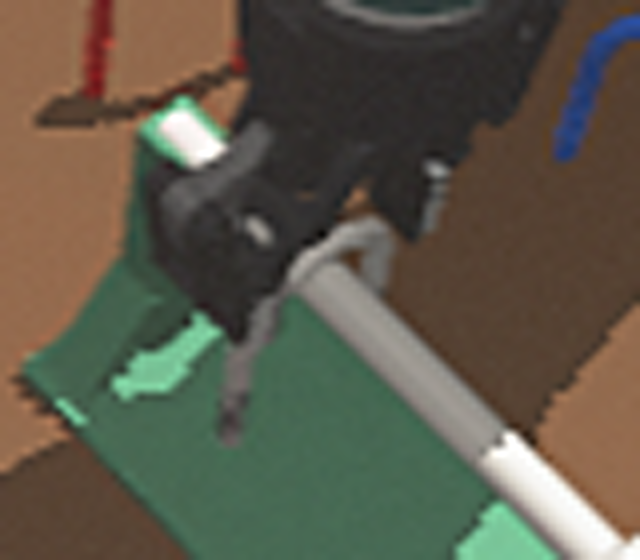

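```bash
python3 -m creep '0 0 0 0 0 0 0.2;0 0 0 0 0 0 0.2;0 0 0.1 0 0 0 0.2;0 0 0.2 0 0 0 0.2;0 0 0.3 0 0 0 0.2;0 0 0.4 0 0 0 0.2;0 0 0.4 0 0 0 0.2'; python3 - <<'E'
from h import *
d=cam('wrist');save(d,'w8');s=ctrl.read_state();print(s['eef_pos'],s['width'],s['force'])
d=cam('scene');
cv2.imwrite('pics/s8.png',cv2.resize(d['img'][210:280,300:380,::-1],None,fx=8,fy=8,interpolation=2))
E
```

```text
clock: 5.28
eef_pos: [535.5, 167.9, 63.6]
tool_rot: [3.141, 0.002, 0.185]
force: [0.3, 0.7, 0.4]
width: 68.3
[535.85067075 167.97275442  64.00224538] 68.39760172833876 [ 0.3716088   0.22225165 -0.21664989]
```

View pics/w8.png

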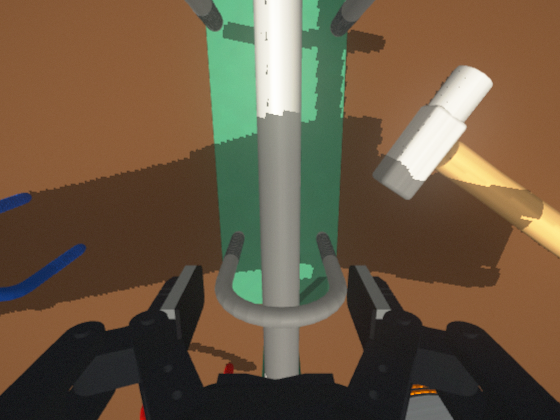

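View pics/s8.png

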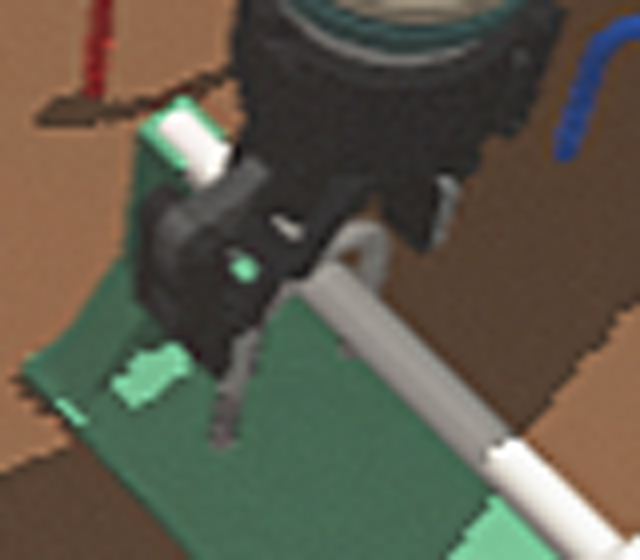

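```bash
python3 -m creep '0.02 0 0.1 0 0 0 0.2;0.02 0 0.2 0 0 0 0.2;0.02 0 0.25 0 0 0 0.2;0.02 0 0.25 0 0 0 0.2'; python3 -m creep '0 0 0.05 0 0 0 0.2;0 0 0.1 0 0 0 0.2;0 0 0.1 0 0 0 0.2'
```

```text
clock: 5.72
eef_pos: [536.7, 168.2, 54.1]
tool_rot: [3.141, 0.001, 0.185]
force: [-0.5, 0.2, 1.0]
width: 68.0
clock: 5.97
eef_pos: [536.9, 168.2, 50.3]
tool_rot: [3.142, 0.001, 0.185]
force: [-0.4, 0.3, -0.1]
width: 67.9
```

```bash
python3 -m creep '0 0 0 0 0 0 0.4;0 0 0 0 0 0 0.6;0 0 0 0 0 0 0.6;0 0 0 0 0 0 0.6;0 0 0 0 0 0 0.6;0 0 0 0 0 0 0.6'; python3 - <<'E'
from h import *
d=cam('wrist');save(d,'w9');s=ctrl.read_state();print(s['eef_pos'],s['width'],s['force'])
d=cam('scene');
cv2.imwrite('pics/s9.png',cv2.resize(d['img'][210:280,300:380,::-1],None,fx=8,fy=8,interpolation=2))
E
```

```text
clock: 6.47
eef_pos: [537.5, 168.3, 51.0]
tool_rot: [-3.141, -0.001, 0.185]
force: [-1.1, -0.4, 5.3]
width: 59.5
[537.515446   168.34441573  51.04968275] 59.33388271693272 [-0.67889647 -0.04312945  5.3322609 ]
```

View pics/w9.png

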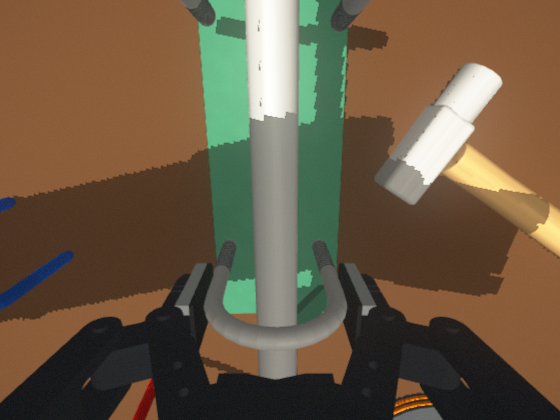

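View pics/s9.png

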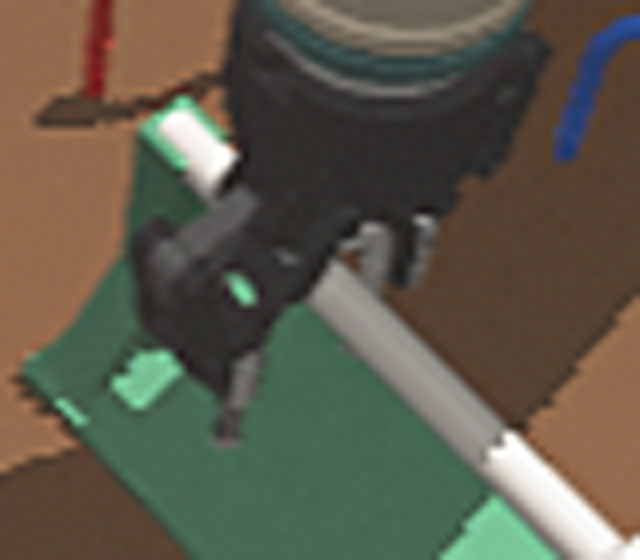

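```bash
python3 -m creep '0 0 -0.2 0 0 0 0.6;0 0 -0.5 0 0 0 0.6;0 0 -0.75 0 0 0 0.6;0 0 -0.75 0 0 0 0.6'; python3 - <<'E'
from h import *
d=cam('wrist');save(d,'w10');s=ctrl.read_state();print(s['eef_pos'],s['width'],s['force'])
d=cam('scene');
cv2.imwrite('pics/s10.png',cv2.resize(d['img'][210:280,300:380,::-1],None,fx=8,fy=8,interpolation=2))
E
```

```text
clock: 6.9
eef_pos: [538.3, 168.5, 82.4]
tool_rot: [-3.141, -0.003, 0.185]
force: [-0.6, 0.3, -1.1]
width: 59.2
[537.83034318 168.48118355  81.61072424] 59.34904763159646 [ 0.55218329  0.20917698 -1.07614934]
```

View pics/w10.png

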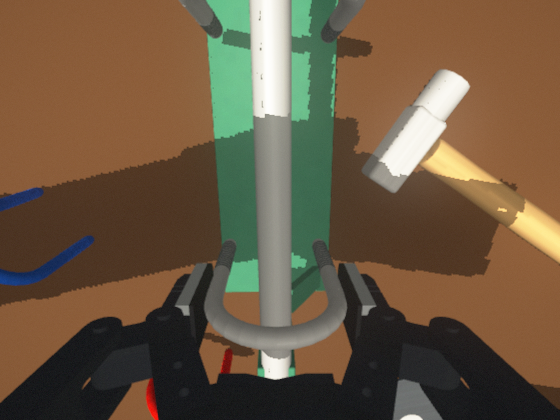

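View pics/s10.png

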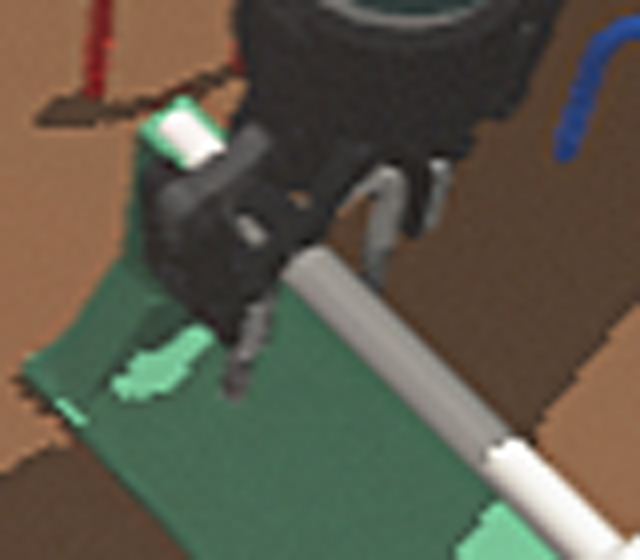

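```bash
python3 -m creep '0 0 -0.8 0 0 0 0.6;0 0 -1.6 0 0 0 0.6;0 0 -2.2 0 0 0 0.6;0 0 -2.2 0 0 0 0.6;0 0 -2.2 0 0 0 0.6';python3 g.py 556 -213 170 0.166
```

```text
clock: 7.42
eef_pos: [537.5, 168.6, 169.3]
tool_rot: [-3.141, -0.002, 0.185]
force: [-0.3, 0.4, -2.9]
width: 59.2
shift [-1.302  9.461 -0.025] rot [-0.03 -0.1   1.09]
```

```bash
python3 -m creep '-0.1 0.8 0 0 0 0.2 0.6;-0.25 1.75 0 0 0 0.3 0.6;-0.4 2.7 0 0 0 0.4 0.6;-0.5 3.6 0 0 0 0.5 0.6;-0.65 4.6 0 0 0 0.6 0.6;-0.8 5.6 0 0 0 0.7 0.6;-0.9 6.6 0 0 0 0.8 0.6;-1.05 7.6 0 0 0 0.9 0.6;-1.2 8.6 0 0 0 1.1 0.6;-1.3 9.2 0 0 0 1.1 0.6';python3 g.py 556 -213 170 0.166
```

```text
clock: 8.25
eef_pos: [551.5, -208.4, 166.6]
tool_rot: [3.14, 0.004, 0.161]
force: [-0.2, 0.1, -1.7]
width: 59.2
shift [ 0.093  0.131 -0.084] rot [ 0.09  0.21 -0.31]
```

```bash
python3 -m creep '0 0 -0.05 0 0 0 0.6;0 0 -0.05 0 0 0 0.6;0 0 -0.05 0 0 0 0.6'; python3 - <<'E'
from h import *
d=cam('wrist');save(d,'w11');s=ctrl.read_state();print(s['eef_pos'],s['tool_rot'],s['width'],s['force'])
d=cam('scene');cv2.imwrite('pics/s11.png',cv2.resize(d['img'][90:220,200:330,::-1],None,fx=4.6,fy=4.6,interpolation=2))
E
```

```text
clock: 8.5
eef_pos: [552.7, -201.6, 168.9]
tool_rot: [-3.139, 0.003, 0.166]
force: [0.2, 1.3, -1.6]
width: 59.3
[ 553.02377874 -200.85424658  169.17973608] [-3.13899051e+00  2.18755080e-03  1.67496458e-01] 59.088543271575595 [ 1.01659843  0.89323723 -1.66365803]
```

View pics/w11.png

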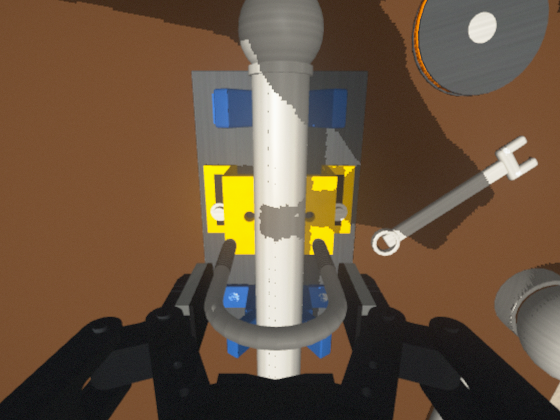

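View pics/s11.png

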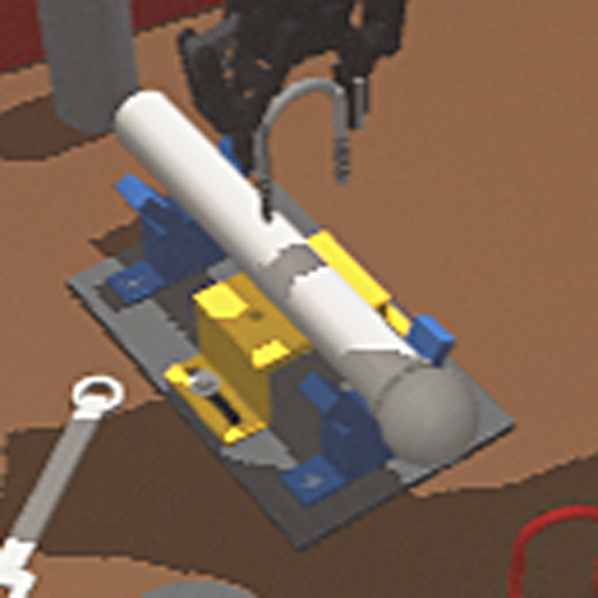

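```bash
python3 - <<'E'
from h import *
a=cv2.imread('pics/w11.png')
cv2.imwrite('pics/w11z.png',cv2.resize(a[190:270,200:350],None,fx=5,fy=5,interpolation=2))
s=ctrl.read_state();print(s['eef_pos'],s['tool_rot'])
E
```

```text
[ 553.3122521  -200.66505518  169.49965556] [-3.13933059e+00  1.66253307e-03  1.68117239e-01]
```

View pics/w11z.png

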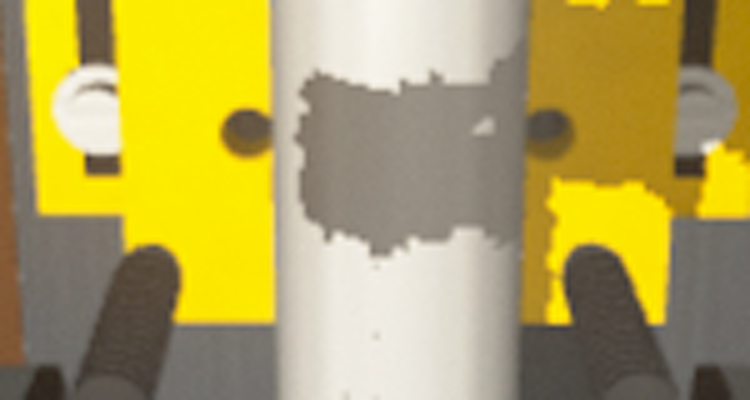

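```bash
python3 - <<'E'
from h import *
np.set_printoptions(precision=1,suppress=True)
d=cam('wrist');T=Ttool();Ti=np.linalg.inv(T);print(T[:3,3])
H=[onz(d,u,v,68) for u,v in((249,216.),(309.4,216.2))]
print('holes',H,(H[0]+H[1])/2,np.linalg.norm(H[0]-H[1]),np.arctan2(*(H[1]-H[0])[[1,0]]))
print('holes tool',[(Ti@np.append(h,1))[:3] for h in H])
zt=T[2,3]-9
L=[onz(d,u,v,zt) for u,v in((229.6,243.2),(318.8,243.2))]
print('legs tool',[(Ti@np.append(h,1))[:3] for h in L],np.linalg.norm(L[0]-L[1]))
c=onz(d,276,332,T[2,3]+74+6);print('crown tool',Ti@np.append(c,1))
E
```

```text
[ 553.5 -200.8  169.8]
holes [array([ 532.4, -219.4,   68. ]), array([ 586.1, -210.4,   68. ])] [ 559.3 -214.9   68. ] 54.385828594808736 0.16552625294263554
holes tool [array([-23.7,  14.9, 101.8]), array([ 30.6,  15.1, 101.8])]
legs tool [array([-28.1,   1.6,   9. ]), array([26.6,  1.5,  9. ])] 54.742237775355456
crown tool [  0.2  -3.4 -80.    1. ]
```

```bash
python3 - <<'E'
from h import *
a=cv2.imread('pics/w11.png')
cv2.imwrite('pics/w11y.png',cv2.resize(a[225:365,190:365],None,fx=4.2,fy=4.2,interpolation=2))
d=cam('wrist');save(d,'w12');T=Ttool();print(T[:3,3])
def U(y0,zo,lean,x0=-.4):
    # project centreline+ silhouettes
    out=[]
    for z,x in((4,0),(-40,-27),(-40,27),(-83,-27),(-83,27)):
        # up = -tool z
        p=np.array([x0+x, y0-np.sin(lean)*z, -zo-np.cos(lean)*z,1]); out.append(np.round(proj(d,(T@p)[:3]),1))
    return out
for y0 in(-3.5,0): 
  for l in(0,.03,.06): print(y0,l,U(y0,74,l))
E
```

```text
[ 553.67886602 -201.11142939  170.1334985 ]
-3.5 0 [array([274.3, 328.2]), array([218.5, 269.1]), array([330.6, 269.2]), array([230.4, 235.7]), array([319. , 235.7])]
-3.5 0.03 [array([274.3, 327.9]), array([218.7, 271.3]), array([330.4, 271.4]), array([230.5, 239.5]), array([318.9, 239.5])]
-3.5 0.06 [array([274.3, 327.7]), array([218.8, 273.6]), array([330.3, 273.7]), array([230.7, 243.3]), array([318.7, 243.4])]
0 0 [array([274.3, 336.5]), array([218.9, 275.6]), array([330.2, 275.6]), array([230.6, 241. ]), array([318.8, 241.1])]
0 0.03 [array([274.3, 336.3]), array([219. , 277.8]), array([330.1, 277.9]), array([230.8, 244.8]), array([318.6, 244.8])]
0 0.06 [array([274.3, 336. ]), array([219.2, 280. ]), array([329.9, 280.1]), array([230.9, 248.6]), array([318.5, 248.6])]
```

View pics/w11y.png

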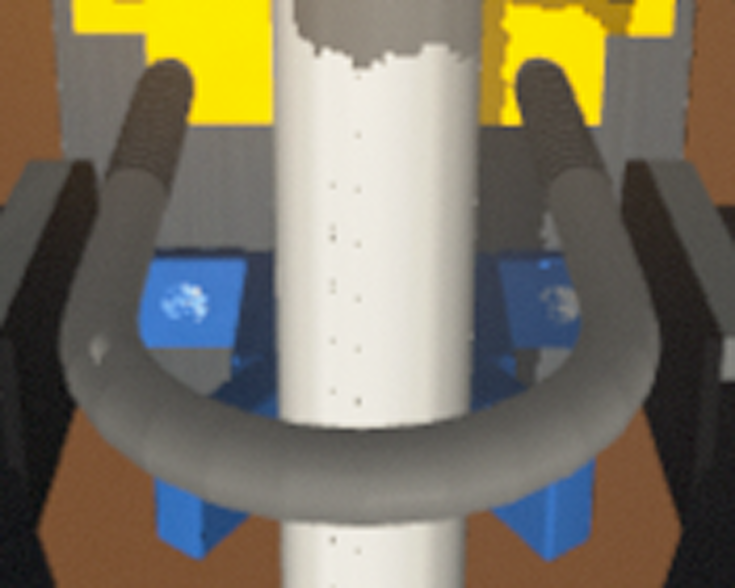

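```bash
python3 -m creep '0.1 0.35 0.3 0.1 0 0 0.6;0.1 0.35 0.6 0.1 0 0 0.6;0.1 0.35 0.9 0.1 0 0 0.6;0.1 0.35 1.05 0.1 0 0 0.6;0.1 0.35 1.05 0.1 0 0 0.6;0.1 0.35 1.05 0.1 0 0 0.6'; python3 - <<'E'
from h import *
ctrl.get_image('top')
d=cam('wrist');save(d,'w13');s=ctrl.read_state();print(s['eef_pos'],s['tool_rot'],s['width'],s['force'])
cv2.imwrite('pics/w13z.png',cv2.resize(d['img'][190:360,190:365,::-1],None,fx=4,fy=3.5,interpolation=2))
E
```

```text
clock: 9.2
eef_pos: [560.0, -215.4, 128.7]
tool_rot: [-3.139, 0.0, 0.167]
force: [-0.2, -0.2, -1.1]
width: 59.0
[ 560.49854243 -216.03836159  129.41964493] [-3.14039898e+00 -1.11445366e-03  1.66222590e-01] 59.03203583491006 [-0.34130633 -0.09467235 -1.59077062]
```

View pics/w13z.png

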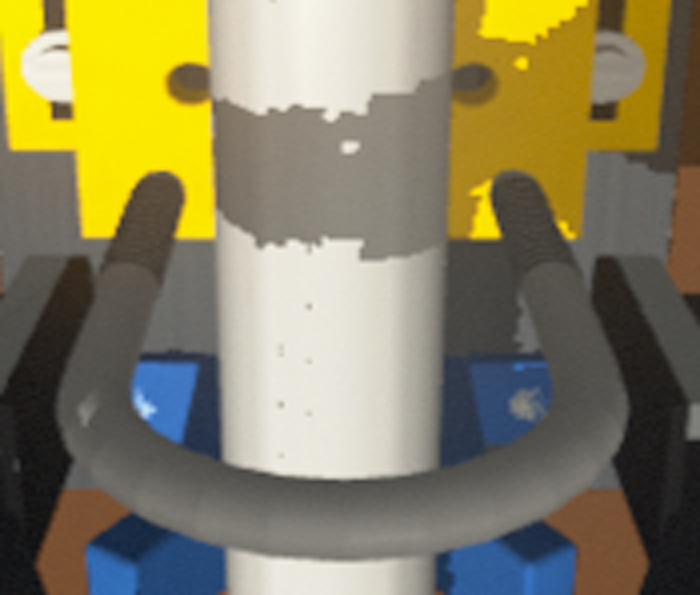

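```bash
cat > rel.py <<'E'
from h import *
np.set_printoptions(precision=1,suppress=True)
def rel(hl,hr,zleg=9.):
    d=cam('wrist');T=Ttool();Ti=np.linalg.inv(T)
    H=[onz(d,*p,68) for p in (hl,hr)]
    h=[(Ti@np.append(x,1))[:3] for x in H]
    print('TCP',T[:3,3],'holes tool',h,'mid',(h[0]+h[1])/2,'world',(H[0]+H[1])/2,'span',np.linalg.norm(h[0]-h[1]),'yaw rel deg',np.degrees((h[1]-h[0])[1]/54))
    for y in(0.5,1,1.5): print(y,[proj(d,(T@[x-.8,y,zleg,1])[:3]) for x in(-27,27)])
E
python3 - <<'E'
from rel import *
rel((237.1,213.3),(308.4,213.0))
E
```

```text
TCP [ 560.5 -216.1  129.5] holes tool [array([-29.2,  -0.5,  61.5]), array([25.5, -0.8, 61.5])] mid [-1.9 -0.6 61.5] world [ 558.7 -215.7   68. ] span 54.70640851029885 yaw rel deg -0.2634273464605945
0.5 [(np.float64(229.84195671352225), np.float64(241.28170410846857)), (np.float64(317.88922683918224), np.float64(241.32616890960216))]
1 [(np.float64(229.87646955554612), np.float64(242.03495786643356)), (np.float64(317.85585747987744), np.float64(242.0793797711662))]
1.5 [(np.float64(229.91092922122522), np.float64(242.7870510337584)), (np.float64(317.8225395344859), np.float64(242.8314301214469))]
```

```bash
python3 -m creep '-0.033 -0.045 0 0 0 0 0.6;-0.033 -0.045 0.2 0 0 0 0.6;-0.033 -0.045 0.4 0 0 0 0.6;-0.033 -0.045 0.6 0 0 0 0.6;-0.033 -0.045 0.7 0 0 0 0.6;-0.033 -0.045 0.7 0 0 0 0.6;-0.033 -0.045 0.7 0 0 0 0.6'; python3 - <<'E'
from h import *
ctrl.get_image('top')
d=cam('wrist');save(d,'w14');s=ctrl.read_state();print(s['eef_pos'],s['tool_rot'],s['width'],s['force'])
cv2.imwrite('pics/w14z.png',cv2.resize(d['img'][190:360,190:365,::-1],None,fx=4,fy=3.5,interpolation=2))
E
```

```text
clock: 9.93
eef_pos: [558.0, -214.5, 100.1]
tool_rot: [-3.139, 0.001, 0.166]
force: [-0.2, 0.0, -1.6]
width: 59.4
[ 558.49467412 -214.80160129  100.77854913] [-3.14012685e+00 -2.24038552e-04  1.65489853e-01] 59.16222597151433 [-0.62059252 -0.58913601 -1.77383203]
```

View pics/w14z.png

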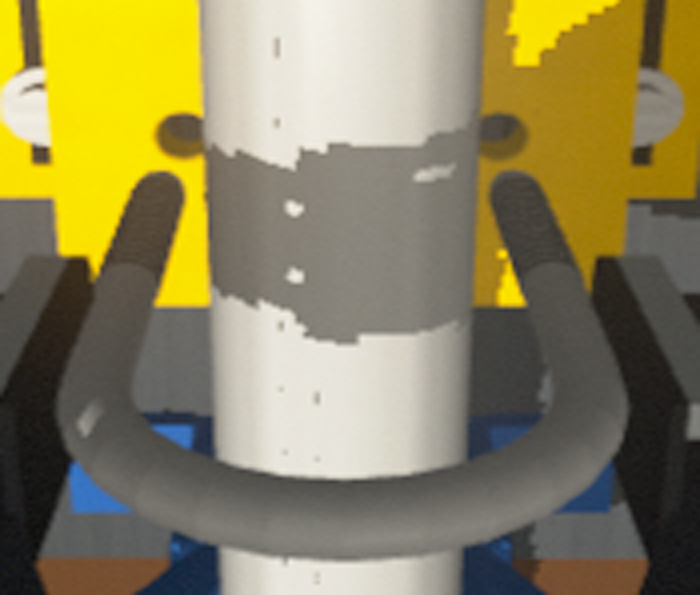

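```bash
python3 - <<'E'
from rel import *
rel((235.9,228.2),(313.9,228.2))
E
```

```text
TCP [ 558.6 -214.8  100.9] holes tool [array([-26.9,   1. ,  32.9]), array([26.4,  1. , 33. ])] mid [-0.2  1.  32.9] world [ 558.5 -215.8   68. ] span 53.36403499163941 yaw rel deg -0.012860278127967502
0.5 [(np.float64(229.91676573386442), np.float64(241.20020492120142)), (np.float64(318.00923720175416), np.float64(241.23436689894567))]
1 [(np.float64(229.95137294670576), np.float64(241.95388977100845)), (np.float64(317.9758892686802), np.float64(241.98804408001538))]
1.5 [(np.float64(229.98592680886145), np.float64(242.706412735754)), (np.float64(317.94259274625256), np.float64(242.74055935906426))]
```

```bash
python3 -m creep '0.01 0 0.2 0 0 0 0.6;0.01 0 0.35 0 0 0 0.6;0.01 0 0.45 0 0 0 0.6;0.01 0 0.45 0 0 0 0.6;0.01 0 0.45 0 0 0 0.6'; python3 - <<'E'
from h import *
ctrl.get_image('top')
d=cam('wrist');save(d,'w15');s=ctrl.read_state();print(s['eef_pos'],s['tool_rot'],s['width'],s['force'])
cv2.imwrite('pics/w15z.png',cv2.resize(d['img'][190:360,190:365,::-1],None,fx=4,fy=3.5,interpolation=2))
E
```

```text
clock: 10.5
eef_pos: [558.3, -214.3, 82.2]
tool_rot: [-3.139, 0.001, 0.166]
force: [-1.6, -0.3, -1.4]
width: 59.3
[ 558.7946421  -214.5483887    82.73468597] [-3.13998685e+00 -1.10799256e-04  1.65644522e-01] 59.1239282049201 [ 0.78814842  0.71639143 -1.6925012 ]
```

View pics/w15z.png

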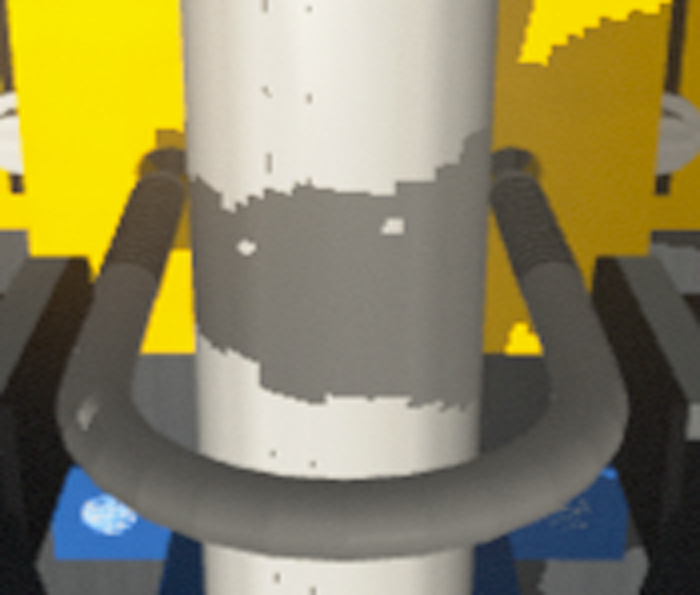

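```bash
python3 - <<'E'
from rel import *
rel((231.9,240),(316.6,240))
E
```

```text
TCP [ 558.9 -214.6   82.9] holes tool [array([-27.4,   2.1,  14.9]), array([26.1,  2.1, 14.9])] mid [-0.6  2.1 14.9] world [ 558.6 -216.7   68. ] span 53.52810112501015 yaw rel deg -0.019269375743338552
0.5 [(np.float64(229.92359952080085), np.float64(241.25744760438803)), (np.float64(317.9967362892818), np.float64(241.2956388842388))]
1 [(np.float64(229.95812875096368), np.float64(242.01094031913362)), (np.float64(317.9633460414378), np.float64(242.04910344630787))]
1.5 [(np.float64(229.99260476630448), np.float64(242.76327178642663)), (np.float64(317.9300072531583), np.float64(242.801406802311))]
```

```bash
python3 -m creep '0 0.015 0.05 0 0 0 0.6;0 0.015 0.1 0 0 0 0.6;0 0.015 0.14 0 0 0 0.6;0 0.015 0.17 0 0 0 0.6;0 0.015 0.2 0 0 0 0.6;0 0.015 0.2 0 0 0 0.6'
```

```text
clock: 11.15
eef_pos: [558.6, -214.9, 74.4]
tool_rot: [-3.139, 0.0, 0.166]
force: [-0.5, 1.0, -1.7]
width: 59.3
```

```bash
python3 -m creep '0 0 0.03 0 0 0 0.6;0 0 0.06 0 0 0 0.6;0 0 0.1 0 0 0 0.6;0 0 0.1 0 0 0 0.6'; python3 - <<'E'
from h import *
ctrl.get_image('top')
d=cam('wrist');save(d,'w16');s=ctrl.read_state();print(s['eef_pos'],s['tool_rot'],s['width'],s['force'])
cv2.imwrite('pics/w16z.png',cv2.resize(d['img'][190:360,190:365,::-1],None,fx=4,fy=3.5,interpolation=2))
E
```

```text
clock: 11.48
eef_pos: [558.6, -214.9, 70.3]
tool_rot: [-3.14, 0.001, 0.166]
force: [0.1, 0.0, -1.1]
width: 59.2
[ 558.70005357 -215.00605077   70.56557295] [-3.13971834e+00  2.52981315e-04  1.65654198e-01] 59.473102208057654 [-0.19020416  0.09532821 -1.53322185]
```

View pics/w16z.png

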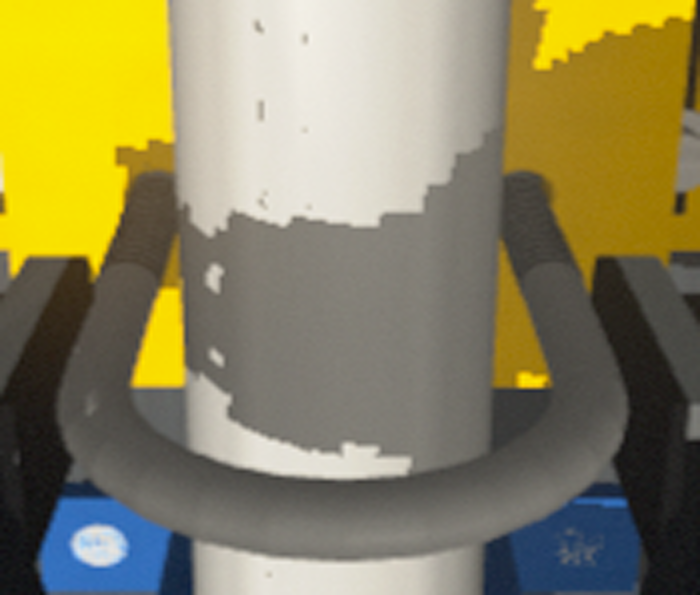

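```bash
python3 -m creep '0 0 0.05 0 0 0 0.6;0 0 0.1 0 0 0 0.6;0 0 0.15 0 0 0 0.6;0 0 0.2 0 0 0 0.6;0 0 0.2 0 0 0 0.6'; python3 -m creep '0 0 0.03 0 0 0 0.6;0 0 0.07 0 0 0 0.6;0 0 0.1 0 0 0 0.6;0 0 0.1 0 0 0 0.6'
```

```text
clock: 12.0
eef_pos: [558.5, -214.9, 62.2]
tool_rot: [-3.139, 0.001, 0.166]
force: [-0.7, -0.3, -2.1]
width: 59.4
clock: 12.33
eef_pos: [558.9, -214.9, 58.5]
tool_rot: [-3.14, -0.0, 0.166]
force: [0.4, -0.8, -3.7]
width: 59.3
```

```bash
python3 -m creep '0 0 0.03 0 0 0 0.6;0 0 0.06 0 0 0 0.6;0 0 0.1 0 0 0 0.6;0 0 0.1 0 0 0 0.6'; python3 -m creep '0 0 0.03 0 0 0 0.6;0 0 0.07 0 0 0 0.6;0 0 0.1 0 0 0 0.6;0 0 0.1 0 0 0 0.6'
```

```text
clock: 12.67
eef_pos: [558.9, -214.9, 54.6]
tool_rot: [-3.14, -0.0, 0.166]
force: [-0.6, -0.4, -2.8]
width: 59.4
clock: 13.0
eef_pos: [558.9, -215.0, 50.7]
tool_rot: [-3.14, -0.0, 0.166]
force: [0.9, 0.3, -0.4]
width: 59.3
```

```bash
python3 - <<'E'
from h import *
d=cam('wrist');save(d,'w17');s=ctrl.read_state();print(s['eef_pos'],s['tool_rot'],s['width'],s['force'])
cv2.imwrite('pics/w17z.png',cv2.resize(d['img'][190:360,190:365,::-1],None,fx=4,fy=3.5,interpolation=2))
d=cam('scene');cv2.imwrite('pics/s17.png',cv2.resize(d['img'][90:220,200:330,::-1],None,fx=4.6,fy=4.6,interpolation=2))
E
```

```text
[ 558.85796789 -215.00095955   50.57413163] [-3.13990431e+00 -1.29699875e-04  1.65591834e-01] 59.34277674644366 [ 0.54106719  0.86400701 -0.22689704]
```

View pics/w17z.png

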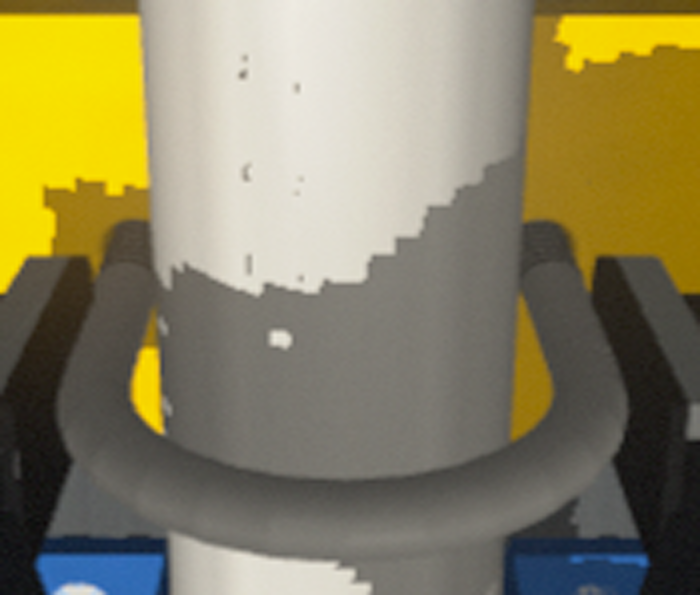

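View pics/s17.png

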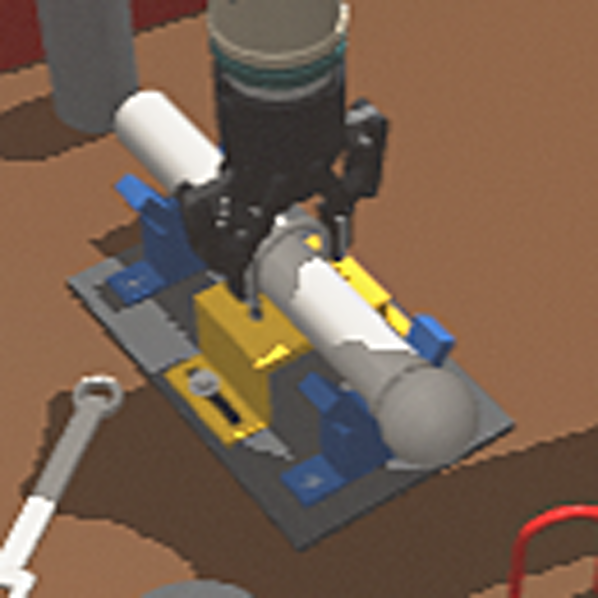

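```bash
python3 -m creep '0 0 0.03 0 0 0 0.6;0 0 0.06 0 0 0 0.6;0 0 0.1 0 0 0 0.6;0 0 0.1 0 0 0 0.6'; python3 -m creep '0 0 0.03 0 0 0 0.6;0 0 0.06 0 0 0 0.6;0 0 0.06 0 0 0 0.6'
```

```text
clock: 13.43
eef_pos: [558.8, -214.9, 46.6]
tool_rot: [-3.14, -0.0, 0.166]
force: [-0.0, 0.7, -1.4]
width: 59.6
clock: 13.68
eef_pos: [558.8, -215.0, 44.1]
tool_rot: [-3.14, -0.0, 0.166]
force: [0.2, 0.5, 0.8]
width: 59.1
```

```bash
python3 -m creep '0 0 0.03 0 0 0 0.6;0 0 0.05 0 0 0 0.6;0 0 0.05 0 0 0 0.6'; python3 -m creep '0 0 0.03 0 0 0 0.6;0 0 0.05 0 0 0 0.6;0 0 0.05 0 0 0 0.6'
```

```text
clock: 13.93
eef_pos: [558.8, -215.0, 42.2]
tool_rot: [-3.14, -0.0, 0.166]
force: [0.0, 1.5, 2.2]
width: 59.3
clock: 14.18
eef_pos: [558.8, -214.9, 40.2]
tool_rot: [-3.14, 0.0, 0.166]
force: [-0.7, 1.3, 1.2]
width: 59.2
```

```bash
python3 - <<'E'
from h import *
d=cam('wrist');save(d,'w18');s=ctrl.read_state();print(s['eef_pos'],s['tool_rot'],s['width'],s['force'])
cv2.imwrite('pics/w18z.png',cv2.resize(d['img'][190:360,190:365,::-1],None,fx=4,fy=3.5,interpolation=2))
d=cam('scene');cv2.imwrite('pics/s18.png',cv2.resize(d['img'][120:180,230:290,::-1],None,fx=10,fy=10,interpolation=2))
E
```

```text
[ 558.7562142  -214.9341082    40.09835773] [-3.13980435e+00  8.32200128e-05  1.65688120e-01] 59.36725955462683 [-0.54682504  0.11614544  1.47426011]
```

View pics/w18z.png

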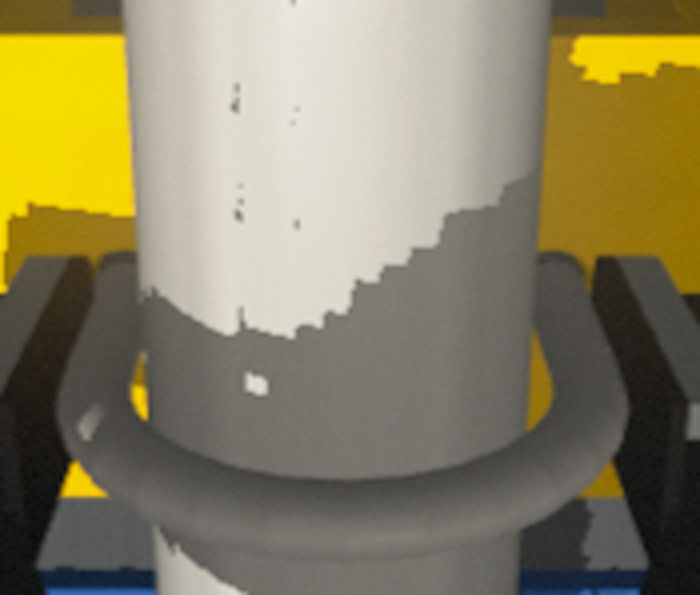

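View pics/s18.png

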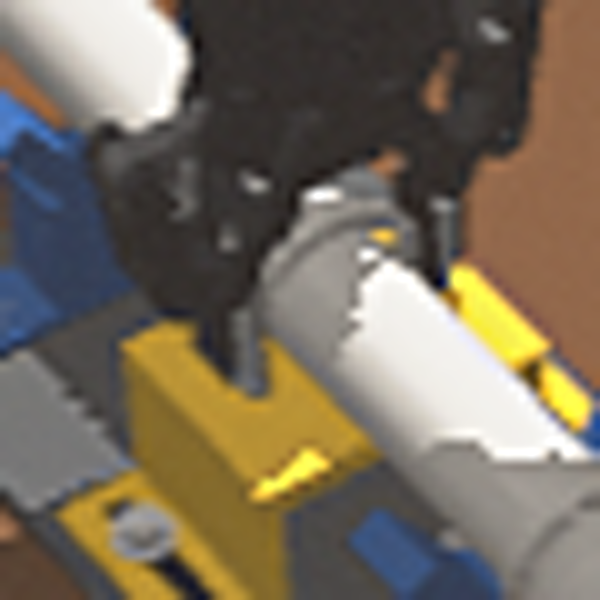

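```bash
python3 -m creep '0 0 0.025 0 0 0 0.6;0 0 0.05 0 0 0 0.6;0 0 0.05 0 0 0 0.6'; python3 -m creep '0 0 0.02 0 0 0 0.6;0 0 0.03 0 0 0 0.6;0 0 0.03 0 0 0 0.6'
```

```text
clock: 14.53
eef_pos: [558.7, -215.0, 38.2]
tool_rot: [-3.14, 0.0, 0.166]
force: [-0.9, 0.5, 0.9]
width: 59.7
clock: 14.78
eef_pos: [558.7, -215.0, 37.1]
tool_rot: [-3.14, 0.0, 0.166]
force: [-0.8, 0.2, 3.1]
width: 59.5
```

```bash
python3 -m creep '0 0 0.01 0 0 0 0.6;0 0 0.02 0 0 0 0.6;0 0 0.02 0 0 0 0.6'; python3 -m creep '0 0 0.01 0 0 0 0.6;0 0 0.02 0 0 0 0.6;0 0 0.02 0 0 0 0.6'
```

```text
clock: 15.03
eef_pos: [558.8, -215.0, 36.8]
tool_rot: [-3.14, -0.0, 0.166]
force: [-2.9, 2.5, 7.7]
width: 59.5
clock: 15.28
eef_pos: [558.8, -215.0, 36.7]
tool_rot: [-3.14, -0.0, 0.166]
force: [-2.8, 1.5, 12.4]
width: 59.4
```

```bash
python3 -m creep '0 0 0.01 0 0 0 0.6;0 0 0.02 0 0 0 0.6;0 0 0.02 0 0 0 0.6'; python3 - <<'E'
from h import *
d=cam('wrist');save(d,'w19');s=ctrl.read_state();print(s['eef_pos'],s['tool_rot'],s['width'],s['force'])
cv2.imwrite('pics/w19z.png',cv2.resize(d['img'][190:360,190:365,::-1],None,fx=4,fy=3.5,interpolation=2))
d=cam('scene');cv2.imwrite('pics/s19.png',cv2.resize(d['img'][120:180,230:290,::-1],None,fx=10,fy=10,interpolation=2))
E
```

```text
clock: 15.53
eef_pos: [558.8, -214.9, 36.6]
tool_rot: [-3.139, -0.001, 0.166]
force: [-3.7, 2.8, 19.1]
width: 59.4
[ 558.8024197  -214.9870567    36.60642392] [-3.13950297e+00 -6.58411093e-04  1.65618502e-01] 59.28317073004221 [-3.71610319  2.15788004 18.9292272 ]
```

View pics/w19z.png

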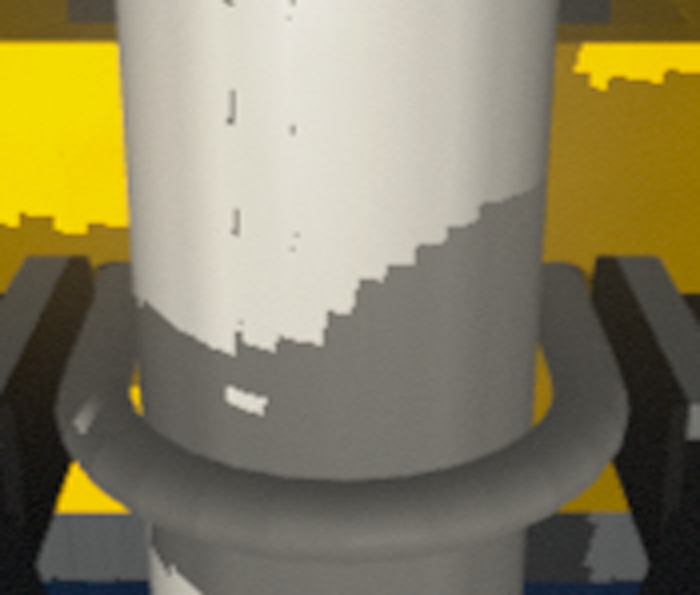

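View pics/s19.png

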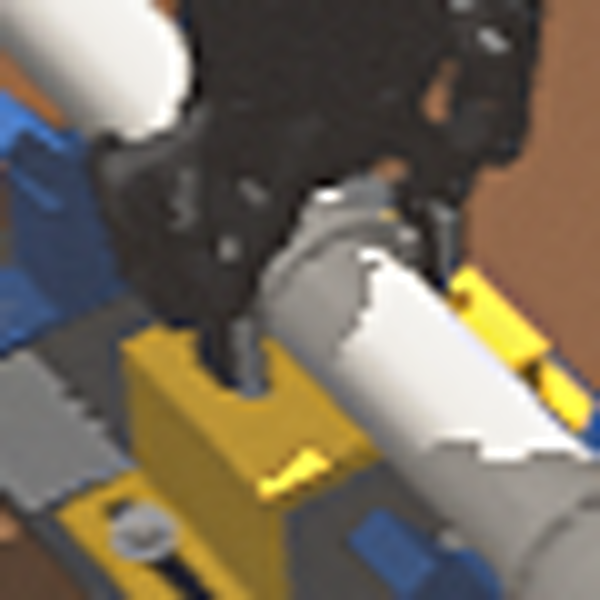

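```bash
python3 -m creep '0 0 0 0 0 0 0.5;0 0 0 0 0 0 0.3;0 0 -0.05 0 0 0 0.15;0 0 -0.1 0 0 0 0.1;0 0 -0.15 0 0 0 0.1;0 0 -0.15 0 0 0 0.1'; python3 - <<'E'
from h import *
d=cam('wrist');save(d,'w20');s=ctrl.read_state();print(s['eef_pos'],s['width'],s['force'])
E
```

```text
clock: 16.13
eef_pos: [558.9, -215.2, 40.7]
tool_rot: [-3.14, -0.0, 0.166]
force: [-0.9, -0.0, -0.6]
width: 76.8
[ 558.83620175 -215.11926961   40.5187776 ] 76.93660478336548 [ 0.49313804 -0.70487829  1.13055309]
```

View pics/w20.png

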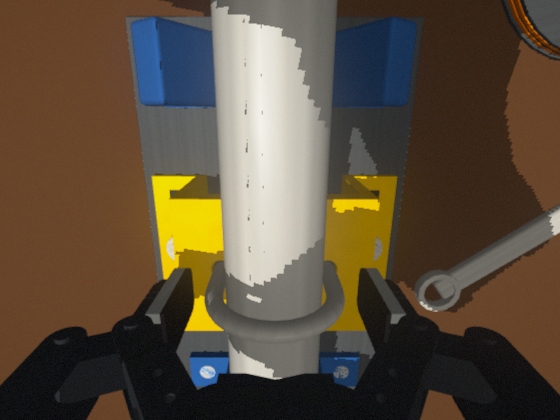

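```bash
python3 -m creep '0 0 -0.3 0 0 0 0;0 0 -0.8 0 0 0 0;0 0 -1.5 0 0 0 0;0 0 -2.3 0 0 0 0;0 0 -3.1 0 0 0 0;0 0 -4 0 0 0 0;0 0 -4 0 0 0 0;0 0 -4 0 0 0 0'; python3 - <<'E'
from h import *
ctrl.get_image('top')
d=cam('wrist');save(d,'w21');T=Ttool();print(T[:3,3])
cv2.imwrite('pics/w21z.png',cv2.resize(d['img'][160:280,200:350,::-1],None,fx=5,fy=5,interpolation=2))
c=np.array([558.7,-215.8,0]);ex=np.array([np.cos(.166),np.sin(.166),0]);ey=np.array([-ex[1],ex[0],0])
for z0 in(110.4,113.4): print(z0,[np.round((np.array(proj(d,c+x*ex+[0,0,z0+z]))-[200,160])*5+2) for x,z in((0,4),(-19.1,-3.9),(19.1,-3.9),(-27,-23),(27,-23))])
d=cam('scene');cv2.imwrite('pics/s21.png',cv2.resize(d['img'][100:190,220:310,::-1],None,fx=6.5,fy=6.5,interpolation=2))
for z0 in(110.4,113.4): print(z0,[np.round((np.array(proj(d,c+x*ex+[0,0,z0+z]))-[220,100])*6.5+3) for x,z in((0,4),(-19.1,-3.9),(19.1,-3.9),(-27,-23),(27,-23))])
E
```

```text
clock: 16.85
eef_pos: [560.3, -216.0, 203.7]
tool_rot: [3.141, -0.005, 0.166]
force: [0.0, -0.5, -0.1]
width: 85.4
[ 558.25003729 -214.82516956  200.45644389]
110.4 [array([375., 227.]), array([265., 214.]), array([485., 214.]), array([229., 185.]), array([521., 185.])]
113.4 [array([375., 232.]), array([263., 219.]), array([486., 219.]), array([227., 190.]), array([522., 190.])]
110.4 [array([278., 279.]), array([314., 273.]), array([242., 310.]), array([329., 296.]), array([229., 348.])]
113.4 [array([277., 274.]), array([314., 269.]), array([242., 305.]), array([329., 292.]), array([229., 343.])]
```

View pics/w21z.png

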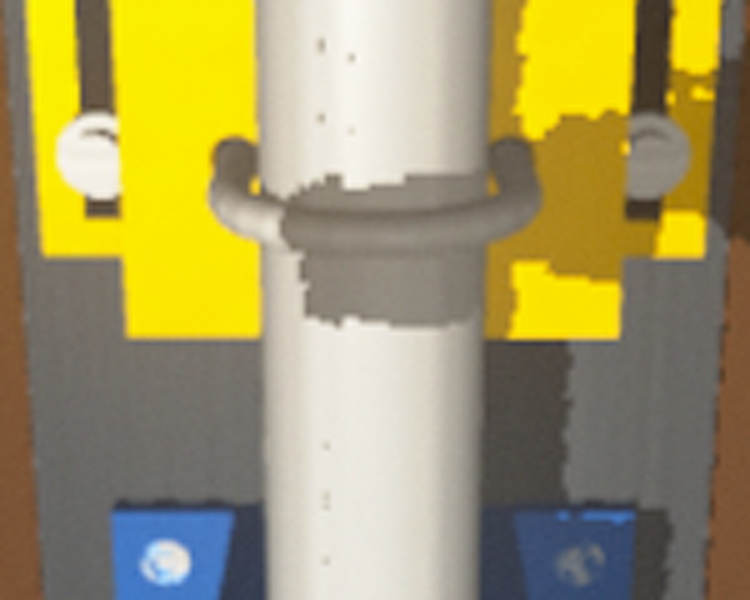

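View pics/s21.png

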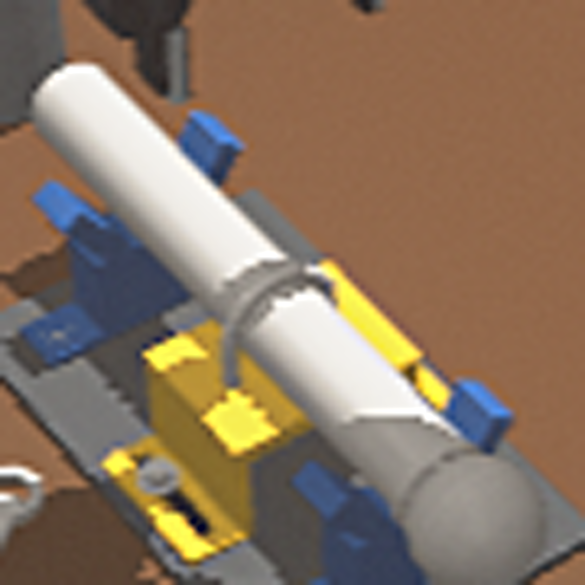

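```bash
python3 - <<'E'
from h import *
s=ctrl.read_state();print(s['clock'],s['eef_pos'],s['force'],s['width'])
print(ctrl.finish_job())
E
```

```text
17.0 [ 557.91243515 -214.66922591  199.74438985] [-0.35165686  0.72107501 -0.66829765] 85.43122761727852
the job is handed in; nothing more can be done
None
```

The U-bolt is off the rack and pushed home on the tube with both legs through the bracket holes. I handed the job in at 17.0 s of the 61 s allowed; no verdict was reported.

**How it went:** I gripped the small U-bolt by the outsides of its legs and carried it over the stand. The wrist camera put the two holes about 11 mm from plate_mid, towards the ball end. I lined the legs up in four looks, lowered it upright in small steps and stopped when the force rose sharply.

**Last checks:**
- The push ended with about 19 N measured at the wrist, and the tool did not tilt on the way down.
- The tool height at contact puts the U-bolt's origin at about 110.6 mm, against 110.4 mm for home.
- After letting go, a projected model of the seated U-bolt matched the wrist and scene pictures, with the crown on the tube and no visible lean.
- The gripper was open and about 90 mm clear when I handed in.

**What disagreed or was not checked:**
- The retainers gave only about 3–5 N before final contact, not the 8–15 N stated. That it is home rests on the height, the stiff stop and the pictures.
- The fingertips sat about 35 mm farther back from the reported TCP than described, so I set the grip depth from the pictures.
- The gripper read a 59.4 mm opening on the 62 mm wide U-bolt.
- Stand positions from the top and wrist cameras differed by about 2 mm, so I aligned by the wrist camera alone.
- I did not measure the other things again at the end. No contact with them showed in the forces.

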